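# Stack sled, drive and heat sink in the cooling dock

### The job

Set up the drive for cooling: build one stable stack in the dock from the leaning sled, the flat drive and the finned heat sink, broadest base first and narrowest on top, each lying flat, centred on the one below, with the drive's long side along the sled's. Hook the sled's tongue under the dock's lip against the sprung shoe, swing its other end down behind the catch and let the spring hold it there before you put anything on it. Set the pieces down rather than dropping them, and leave everything else on the desk where it is.

Things in the scene. Friction and masses are not known exactly. Their poses are not given: they have to be found in the camera images.
- dock: Fixed aluminium cooling dock, 190 x 54 mm. Origin on the desk below the seat; x runs along it from the lip end (-x, roughly towards the robot) to the catch end, z up. Its bed is flat, 40 mm wide, top at z = 20 mm, from x = -112 to 64 mm. Lip, catch, seat and shoe below belong to it.
- seat (a point): Middle of the bed's top, axes as the dock's. A sled held in the dock has its origin here and its axes along the dock's: tongue end at x = -86 mm, 14 mm under the lip and pressing the shoe 4 mm back, its other end against the catch wall under the hook.
- lip (a point): Middle of the lip's lower front edge, at dock x = -72, z = 36 mm. The lip is 4 mm thick and covers the bed from here 34 mm towards -x with 16 mm of height under it; cheeks beside it leave 42 mm in y. A tongue goes in under it towards -x, tilted 10 to 30 degrees (tongue end low).
- catch (a point): Tip of the catch's hook, its lower edge, at dock x = 50, z = 34 mm. The hook, 4 mm thick and 40 mm wide, overhangs 4 mm from an upright wall that faces the bed at dock x = 54 mm. To pass it while swung down, the sled must be pushed over 4 mm (7 is good, 12 is the stop) further back than when seated; once flat it is let forward again.
- shoe (a joint): Black shoe under the lip, 36 mm wide, its face to +x. 0 m: free, face at dock x = -82 mm; grows as it is pushed back towards -x, up to 0.016 m. Spring: 1.4 N at 0, plus 0.35 N per mm. It reads 0.004 when the sled is seated.
- stand: Fixed plywood stand, 36 mm wide, origin on the desk, z up; its face slopes up towards its +x at 40 degrees. The sled leans on it at the start, tongue end low in the heel.
- sled: Grey plastic drive sled, broadest piece, 100 to 190 g: body 108 x 64 x 12 mm (x, y, z) with a tongue 34 mm wide, 5 mm thick, flush with the underside, at its -x end, ending at x = -86 mm. Origin: centre of the body's underside; z out of its top. It starts leaning 40 degrees on the stand, tongue low, top facing up and towards the robot; its long sides overhang stand and dock bed by 12 mm or more.
- drive: Solid state drive, plain aluminium slab 90 x 56 x 12 mm (x, y, z), about 90 g, lying flat on the desk. Origin: centre of its underside, z up.
- heatsink: Aluminium heat sink, 40 x 40 mm and 24 mm high, a base with eight upright fins that run along its x; about 60 g. Origin: centre of its underside, z up. It stands fins up.
- stick: Bystander: black memory stick, 18 x 53 x 9 mm, lying flat near the drive and the heat sink. Origin under its centre.
- screwdriver: Bystander: black screwdriver 160 mm long, lying on the desk. Origin under its middle.
- jar: Bystander: screw jar, 48 mm across, 55 mm high. Origin under its centre.
- screw_tray: Bystander: open steel tray 90 x 60 x 20 mm. Origin under its centre.
- mug: Bystander: white mug, 80 mm across, 90 mm high. Origin under its centre.
- tin: Bystander: closed tin, 60 mm across, 60 mm high. Origin under its centre.
Not all that is in view belongs to the job. Of the things shaped like the heatsink, the aluminium one is meant.

How it is judged (in metres and radians):
On the way, in this order (a step that is already met when the one before it is completed fails the run):
1. the sled is held in the dock: tongue under the lip, flat on the bed, other end under the catch's hook, and the fingers are off it (x of sled in the frame of dock between -0.003 and 0.003 m and y of sled in the frame of dock between -0.006 and 0.006 m and z of sled in the frame of dock between 0.018 and 0.022 m and angle between sled's own z axis and vertical below 0.05 rad and angle between the x axis of sled and the x axis of dock, either way round below 0.08 rad and contact force between the fingers and sled below 0.05 N), for 0.2 s.
2. the drive lies flat and centred on the sled, which is still held in the dock (x of sled in the frame of dock between -0.003 and 0.003 m and y of sled in the frame of dock between -0.006 and 0.006 m and z of sled in the frame of dock between 0.018 and 0.022 m and angle between sled's own z axis and vertical below 0.05 rad and angle between the x axis of sled and the x axis of dock, either way round below 0.08 rad and x of drive in the frame of sled between -0.012 and 0.012 m and y of drive in the frame of sled between -0.01 and 0.01 m and z of drive in the frame of sled between 0.01 and 0.014 m and angle between drive's own z axis and vertical below 0.06 rad and angle between the x axis of drive and the x axis of sled, either way round below 0.2 rad and contact force between the fingers and drive below 0.05 N), for 0.2 s.
At the end, for the whole second after the job is handed in: Sled held in dock: within 3 mm along, 6 mm across, 2 mm in height, 0.05 rad level, 0.08 rad yaw. Drive flat on sled: 12 mm along, 10 mm across, 0.2 rad yaw. Heat sink on drive, fins up: 15 mm along, 12 mm across. Drive and sink level within 0.06 rad, heights within 2 mm. All at rest (x of sled in the frame of dock between -0.003 and 0.003 m and y of sled in the frame of dock between -0.006 and 0.006 m and z of sled in the frame of dock between 0.018 and 0.022 m and angle between sled's own z axis and vertical below 0.05 rad and angle between the x axis of sled and the x axis of dock, either way round below 0.08 rad and x of drive in the frame of sled between -0.012 and 0.012 m and y of drive in the frame of sled between -0.01 and 0.01 m and z of drive in the frame of sled between 0.01 and 0.014 m and angle between each of drive, heatsink's own z axis and vertical below 0.06 rad and angle between the x axis of drive and the x axis of sled, either way round below 0.2 rad and x of heatsink in the frame of drive between -0.015 and 0.015 m and y of heatsink in the frame of drive between -0.012 and 0.012 m and z of heatsink in the frame of drive between 0.01 and 0.014 m and linear speed of each of sled, drive, heatsink below 0.02 m/s); the robot touches nothing.
It fails at once if a bystander (stick, screwdriver, jar, screw tray, mug or tin) is moved more than 30 mm (distance of any of stick, screwdriver, jar, screw_tray, mug, tin from where it was at the start of the episode above 0.03 m).
It fails at once if the sled is dropped (falls free at over 0.6 m/s) (contact force between the fingers and sled below 0.02 N and linear speed of sled above 0.6 m/s).
It fails at once if the drive is dropped (falls free at over 0.6 m/s) (contact force between the fingers and drive below 0.02 N and linear speed of drive above 0.6 m/s).
It fails at once if the heatsink is dropped (falls free at over 0.6 m/s) (contact force between the fingers and heatsink below 0.02 N and linear speed of heatsink above 0.6 m/s).
It also fails if it takes over 67 s, if anything falls off the work surface, if the arm or the gripper's body presses on something with over 40 N, if the wrist force passes 120 N, or if a joint passes its speed limit or range.

### The arm

A 6-joint arm with a two-finger parallel gripper is mounted at the origin on the work surface. World frame = base frame: x ahead of the robot, y to its left, z up, the work surface at z = 0. Lengths are in m, angles in degrees, forces in N, time in s.
With the tool pointing down it reaches from about 0.4 to 0.825 m from the base axis. Payload 7 kg.
Tool frame: the origin (TCP) lies on the centre line of the jaws, within the pads' length; the fingertips stand 22 mm ahead of it and the grasp point (between the pads) lies 3 mm ahead of it; z points along the fingers, y is the line along which they close (so a half turn about z gives the same grasp; the last joint's range is limited). The gripper opens to 88 mm and grips with 3 to 60 N. Pads are 19 mm wide; open, the fingers measure 130 mm over their backs; the gripper's body (78 mm by 193 mm) begins 47 mm behind the grasp point.
Start: joints at [82.684, 20.546, 0.682, 0, -70.136, -16.507], TCP at [0.273, 0.617, 0.219] pointing down, gripper open.
Joint ranges: [-176.03, 176.03], [-82.01, 121.73], [-58.28, 71.71], [-173.87, 95.51], [-174.79, -0.11], [-173.66, 173.66]. Speed limits (degrees/s): [136.94, 136.94, 172.46, 180, 180, 180].

### API

Orientations are given as [roll, pitch, yaw] about the fixed x, y, z axes, in that order (R = Rz(yaw) Ry(pitch) Rx(roll)).
In Python, from plant import get_state, cams, r gives the robot as it stands.
- The arm moves only by the tool apply_moves, never from a script. Its argument "targets" is a list of rows, each an object with "dp": the shift along the world's x, y, z in m, a list of three; "yaw": the turn about the world's z in degrees. In form: [{"dp": [x, y, z], "yaw": yaw}, ...]. A call has 1 to 20 rows; each row is the pose to reach, as a shift and turn from the pose commanded when the call began; what a row does not reach only later rows make up. A row lasts 1/12 s, in which the tool goes at most 41.7 mm and 7.16 degrees, less where a joint would pass 70% of its speed; a pose out of reach is approached as far as the arm can. A call with a gripper value outside its range is refused whole. "grip" is the gripper command: -1 is fully open, 1 is shut, values between are in proportion, set as the call begins (left out, the last holds). The fingers move at their own pace and stop on an object; "squeeze" is the grip in N (left out, the last holds). Time passes only in rows, so rows that repeat a pose let the fingers close. It gives the time, the measured TCP pose, the force, the opening and the grip force at its end, in the units of the state.
- get_state(): the state, without advancing time (a new reading comes with each control period).
- cams.capture(name): name is "scene" or "top"; returns a dict with "image" (420x560x3 uint8, red, green, blue), "range_z" (420x560 float32, m along the optical axis (not along the pixel's ray), 0 where there is no reading), "fx", "fy", "cx", "cy" (pixels), "k1" (the pictures are not rectified: a ray, as slopes to the right and down, at radius r is drawn at 1 + k1 r^2 times it, then the intrinsics apply), "R" (3x3) and "t" (3): a world point X has camera coordinates R X + t. Camera axes: x right, y down, z forward; pixel columns grow to the right and rows downward; lengths in m; the calibration is good to about 2 mm. A picture is of the moment at which its call begins.
- r.close_job(): hands the job in; it is judged then, once.
The state is a dict: "time_s": time; "joints": joint angles; "qd": joint speeds; "joint_torque": joint torques, N m; "tcp_pos": TCP position; "eef_rot": TCP orientation; "contact_force": force on the tool from outside, world axes, zero at the start; "moment": the same for the moment, N m; "gripper_width": finger opening in m; "gripper_force": force on a finger pad.
Only numpy, scipy, OpenCV 4.12 (cv2) and the standard library are available. Lean on these libraries where they do the work, as an engineer would, in place of code of your own. Each camera call takes 0.05 s, during which the arm holds its last target. There are 200 camera calls.

## Working session

There is one attempt and no reset: what is moved stays moved. The work goes in short steps, Python scripts to look and compute and a tool call to move; the robot and the scene stay as the last step left them, time stands still between calls to the robot, and variables do not carry over. Pictures are saved under pics/ and viewed, at most 10 in all, crops included, and the job is handed in when it is done.

Besides the shell and the picture viewer there is one more tool, called after ">>>" as a command line: name --argument value ..., lists and objects as JSON in quotes. apply_moves: Moves the arm, as the interface text tells. Its arguments: {"type":"object","properties":{"targets":{"type":"array","items":{"type":"object","properties":{"dp":{"type":"array","items":{"type":"number"}},"yaw":{"type":"number"}}}},"grip":{"type":"number"},"squeeze":{"type":"number"}},"required":["targets"]}

```bash
mkdir -p pics
cat > h.py <<'E'
import numpy as np, cv2
from plant import get_state, cams, r
def world(c):
    h,w=c["range_z"].shape
    u,v=np.meshgrid(np.arange(w),np.arange(h))
    K=np.array([[c["fx"],0,c["cx"]],[0,c["fy"],c["cy"]],[0,0,1.]])
    p=cv2.undistortPoints(np.stack([u,v],-1).reshape(-1,1,2).astype(np.float64),K,np.array([c["k1"],0,0,0.])).reshape(h,w,2)
    z=c["range_z"]; P=np.dstack([p[...,0]*z,p[...,1]*z,z])
    return (P-np.array(c["t"]).reshape(3))@np.array(c["R"])
def cap(n,f):
    c=cams.capture(n); W=world(c); cv2.imwrite(f"pics/{f}.png",c["image"][...,::-1]); np.savez(f"/tmp/{f}.npz",W=W,z=c["range_z"],im=c["image"]); return c,W
E
python3 - <<'E'
from h import *
for n in("scene","top"):
    c,W=cap(n,n+"0"); print(n,c["fx"],c["k1"],-np.array(c["R"]).T@np.array(c["t"]))
    print(np.array(c["R"])[2])
print(get_state())
E
```

```text
scene 421.01232839828936 -0.005642111934084342 [ 1.12536547 -0.32509549  0.81361268]
[-0.58093376  0.3309737  -0.74362113]
top 383.3642871405616 -0.10647854535757763 [0.3395678  0.00782678 1.25305687]
[ 0.1673464  -0.01594732 -0.98576917]
{'time_s': 0.1, 'joints': array([ 8.26826673e+01,  2.05881997e+01,  6.40075869e-01, -1.72397864e-02,
       -7.01359108e+01, -1.65067334e+01]), 'qd': array([ 0.07079821, -0.1145837 ,  0.09157524,  0.05460731, -0.02503694,
       -0.04450883]), 'joint_torque': array([-2.54813829e-03, -5.84162772e+01,  2.93746394e+01,  7.01556042e+00,
        1.00891685e-02, -5.57724218e-05]), 'tcp_pos': array([0.27250287, 0.6170693 , 0.21781614]), 'eef_rot': array([ 1.79914824e+02, -8.33926374e-03, -2.38299297e+01]), 'contact_force': array([0.25784006, 0.43296338, 1.03751965]), 'moment': array([-0.02489118,  0.02525689, -0.01414108]), 'gripper_force': 0.0, 'gripper_width': 0.08765973141472419}
```

View pics/scene0.png

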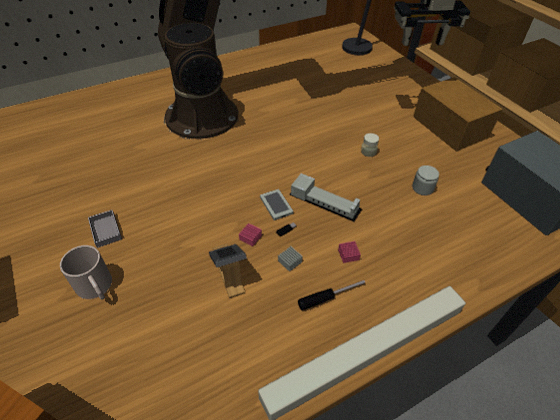

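View pics/top0.png

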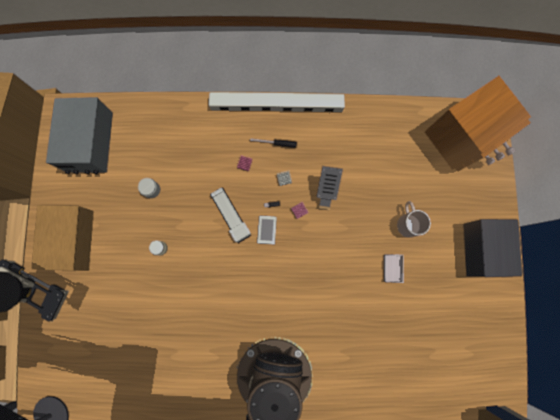

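The scene view shows the dock at (327,197), drive at (277,205), aluminium heat sink at (290,258), and the sled leaning on its stand at (228,255). In the top view they are at (230,215), (267,230), (284,179) and (329,187). I'll segment them by height next.

```bash
cat > seg.py <<'E'
from h import *
S=np.load('/tmp/scene0.npz');T=np.load('/tmp/top0.npz')
for nm,D in(("scene",S),("top",T)):
    W=D['W'];ok=D['z']>0
    roi=ok&(W[...,0]>.35)&(W[...,0]<.8)&(W[...,1]>-.35)&(W[...,1]<.4)
    d=roi&(abs(W[...,2])<.006); print(nm,"desk z",np.median(W[...,2][roi&(abs(W[...,2])<.015)]),W[...,2][d].std())
    m=(roi&(W[...,2]>.007)).astype(np.uint8)
    n,L,st,ce=cv2.connectedComponentsWithStats(m)
    for i in range(1,n):
        if st[i,4]<20: continue
        P=W[L==i]; b=cv2.minAreaRect((P[:,:2]*1000).astype(np.float32))
        print(ce[i].round(),st[i,4],"rect",np.round(b[0],1),np.round(b[1],1),round(b[2],1),"z50/max",np.round(np.percentile(P[:,2],[20,50,98])*1000,1),"col",D['im'][L==i].mean(0).round())
im=S['im'][150:310,180:400,::-1]; cv2.imwrite('pics/crop1.png',cv2.resize(im,None,fx=3.6,fy=3.6,interpolation=cv2.INTER_CUBIC)[:600])
E
python3 seg.py
```

```text
scene desk z -0.0006015847796513292 0.0016447237872845085
[370. 144.] 306 rect [403.6 373.1] [44.9 44.8] 79.5 z50/max [22.1 41.8 55.9] col [120. 119. 102.]
[420. 183.] 253 rect [597.3 392.3] [47.6 14.8] 0.6 z50/max [18.6 37.8 60.3] col [87. 90. 84.]
[323. 196.] 1172 rect [512.5 149.7] [178.6  58.9] 30.8 z50/max [17.1 19.7 40.8] col [118. 121. 113.]
[276. 204.] 561 rect [464.6  29.4] [56.9 92.1] 86.8 z50/max [ 9.5 10.9 13.7] col [103. 105. 101.]
[250. 234.] 302 rect [529.5 -76.9] [41.2 43.7] 29.9 z50/max [15.9 20.6 25.6] col [120.  51.  68.]
[285. 229.] 63 rect [551.7   7.5] [17.8 42.4] 7.2 z50/max [ 7.7  8.3 11.1] col [13. 12. 13.]
[349. 251.] 319 rect [686.8 106.2] [41.4 43. ] 74.5 z50/max [16.9 20.5 25.1] col [116.  49.  65.]
[229. 265.] 1067 rect [ 598.3 -165.5] [ 63.9 127.6] 83.4 z50/max [ 27.4  73.6 117.6] col [69. 59. 45.]
[290. 258.] 324 rect [637.  -25.9] [41.5 41.7] 14.6 z50/max [15.9 20.  25.3] col [91. 94. 87.]
[322. 297.] 522 rect [760.1  10.9] [160.   26.8] 85.4 z50/max [14.6 20.4 26.4] col [29. 26. 25.]
top desk z 0.0009785032803457875 0.002348707723482783
[281. 142.] 2
[... 263 characters left out ...]
4] col [85. 80. 79.]
[285. 177.] 117 rect [638.4 -30.8] [45.6 46.6] 16.4 z50/max [11.5 21.9 29.2] col [132. 126. 116.]
[155. 188.] 121 rect [590.  391.9] [45.2 16. ] 0.2 z50/max [27.9 48.9 64.5] col [121. 118. 111.]
[231. 215.] 787 rect [513.2 148.2] [185.  54.] 30.7 z50/max [19.3 22.8 44.9] col [169. 169. 161.]
[273. 204.] 72 rect [547.5   8.9] [17.7 50.8] 9.8 z50/max [ 8.3 10.1 15. ] col [76. 66. 60.]
[300. 210.] 134 rect [527.4 -79.8] [39.2 40.6] 31.8 z50/max [12.1 21.1 28.7] col [135.  84.  96.]
[267. 229.] 475 rect [462.6  26.3] [55.8 90. ] 87.0 z50/max [10.8 12.9 17.7] col [147. 145. 142.]
[158. 248.] 231 rect [396.2 371.1] [44.6 45.3] 35.5 z50/max [28.4 54.1 59.8] col [162. 159. 148.]
```

View pics/crop1.png

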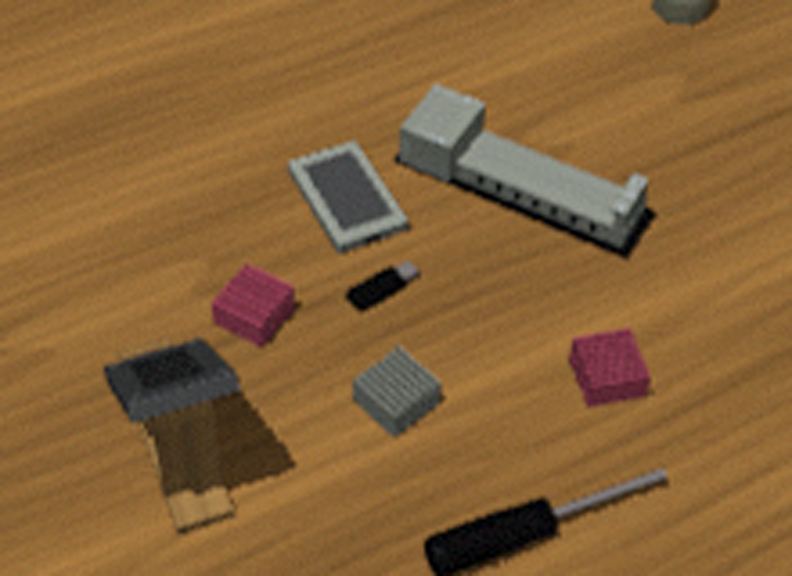

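Crop: sled top faces the robot at (170,375), tongue hidden; dock lip block at (440,130) and catch at (635,195); the heat sink we want is at (397,390), and the red ones are decoys. Next I'll fit the sled plane and the dock frame.

```bash
cat > fit.py <<'E'
from h import *
from scipy.optimize import minimize
for nm in("scene0","top0"):
    D=np.load(f'/tmp/{nm}.npz');W=D['W'];ok=D['z']>0;P=W[ok]
    # dock
    m=(abs(P[:,0]-.513)<.12)&(abs(P[:,1]-.149)<.12)&(P[:,2]>.01);Q=P[m]
    a=np.radians(30.7);e=np.array([np.cos(a),np.sin(a)]);f=np.array([-e[1],e[0]])
    q=Q[:,:2]-[.513,.149];s,t=q@e*1000,q@f*1000;z=Q[:,2]*1000
    k=(abs(s)<100)&(abs(t)<32)
    s,t,z=s[k],t[k],z[k]
    for lo in range(-100,100,8):
        b=(s>=lo)&(s<lo+8)
        if b.sum()>3: print(lo,b.sum(),"z",np.percentile(z[b],[10,50,90]).round(),"t",np.percentile(t[b],[1,50,99]).round(1))
    hi=z>34; print("hi s",s[hi&(s<0)].min(),s[hi&(s<0)].max(),"catch",s[(z>30)&(s>0)].min(),s[(z>30)&(s>0)].max(), "t", t[hi].min(),t[hi].max())
    # sled
    m=(abs(P[:,0]-.6)<.12)&(abs(P[:,1]+.166)<.07)&(P[:,2]>.012);Q=P[m]
    best=None;rng=np.random.default_rng(0)
    for _ in range(400):
        A=Q[rng.choice(len(Q),3,False)];n=np.cross(A[1]-A[0],A[2]-A[0]);n/=np.linalg.norm(n)+1e-12;n*=np.sign(n[2])
        if not .6<n[2]<.9: continue
        i=abs((Q-A[0])@n)<.003
        if best is None or i.sum()>best.sum(): best=i
    I=Q[best];c=I.mean(0);n=np.linalg.svd(I-c)[2][2];n*=np.sign(n[2])
    I=Q[abs((Q-c)@n)<.005]
    ex=np.array([-n[0],-n[1],0]);ex/=np.linalg.norm(ex[:2]);ey=np.cross([0,0,1],ex);ex=np.cross(ey,n)
    uv=np.c_[(I-c)@ex,(I-c)@ey]*1000;R=cv2.minAreaRect(uv.astype(np.float32))
    print(nm,"sled n",n.round(3),"tilt",np.degrees(np.arccos(n[2])),"yaw",np.degrees(np.arctan2(ey[1],ey[0]))-90,len(I))
    print(R,"centre top",c+ex*R[0][0]/1000+ey*R[0][1]/1000, "range",np.percentile(uv,[0,1,99,100],axis=0).round(1).tolist(),"z",I[:,2].min(),I[:,2].max())
E
python3 fit.py
```

```text
-92 44 z [17. 38. 40.] t [-27.9 -15.1  28. ]
-84 59 z [18. 38. 40.] t [-28.2 -14.7  28.6]
-76 65 z [22. 38. 41.] t [-28.7 -11.7  25.3]
-68 66 z [21. 38. 40.] t [-28.3 -10.7  27.2]
-60 71 z [17. 38. 40.] t [-27.9  -9.5  24.9]
-52 97 z [17. 27. 40.] t [-28.5  -3.1  28.1]
-44 42 z [15. 19. 20.] t [-20.2  -2.5  20.3]
-36 37 z [14. 18. 21.] t [-18.7  -6.7  21.4]
-28 41 z [15. 18. 21.] t [-20.8  -1.7  21.2]
-20 41 z [16. 19. 21.] t [-19.8  -0.2  21. ]
-12 39 z [16. 19. 20.] t [-18.7  -2.5  23. ]
-4 39 z [16. 18. 21.] t [-20.9  -3.7  20.8]
4 39 z [17. 19. 21.] t [-20.2  -2.7  19.4]
12 38 z [15. 19. 21.] t [-20.   -3.2  21.2]
20 42 z [14. 19. 21.] t [-19.3  -1.7  20.1]
28 47 z [15. 19. 21.] t [-19.5  -4.3  19.4]
36 39 z [17. 18. 21.] t [-19.1  -0.6  21.9]
44 41 z [14. 19. 20.] t [-19.   -4.   19.8]
52 43 z [15. 19. 20.] t [-19.2  -2.6  22.6]
60 41 z [15. 18. 21.] t [-21.4  -2.1  20.6]
68 33 z [15. 18. 22.] t [-19.7 -10.6  21. ]
76 59 z [18. 36. 38.] t [-19.3  -7.9  19.9]
84 58 z [13. 24. 37.] t [-19.2  -0.4  21.6]
hi s -89.4129454166616 -45.47614444582467 catch 75.07272949143375 87.528457162
[... 1192 characters left out ...]
7  18.9]
44 30 z [18. 21. 24.] t [-18.5   2.2  20. ]
52 31 z [19. 22. 24.] t [-18.9  -0.4  19.7]
60 29 z [19. 21. 25.] t [-17.8   0.9  19.4]
68 45 z [20. 24. 41.] t [-18.8   0.5  20.2]
76 29 z [36. 38. 42.] t [-17.5   2.   20.4]
hi s -92.66087253582225 -50.0983009623519 catch 71.96565189306423 84.66597087310336 t -27.82431771267226 26.195198710055934
top0 sled n [-0.648  0.086  0.757] tilt 40.79200513764654 yaw -7.540310504319464 672
((-27.859813690185547, 6.401908874511719), (81.49571228027344, 180.30233764648438), 79.03311157226562) centre top [ 0.57992495 -0.15645298  0.06627501] range [[-109.8, -32.1], [-90.3, -31.5], [56.2, 32.4], [57.7, 60.4]] z 0.014591627225906609 0.12552604353222005
```

>>> apply_moves --targets '[{"dp": [0.015,-0.035,0],"yaw": 2},{"dp": [0.3345,-0.7835,0],"yaw": 17.3},{"dp": [0.3345,-0.7835,0],"yaw": 17.3},{"dp": [0.3345,-0.7835,0],"yaw": 17.3},{"dp": [0.3345,-0.7835,0],"yaw": 17.3},{"dp": [0.3345,-0.7835,0],"yaw": 17.3},{"dp": [0.3345,-0.7835,0],"yaw": 17.3},{"dp": [0.3345,-0.7835,0],"yaw": 17.3},{"dp": [0.3345,-0.7835,0],"yaw": 17.3},{"dp": [0.3345,-0.7835,0],"yaw": 17.3},{"dp": [0.3345,-0.7835,0],"yaw": 17.3},{"dp": [0.3345,-0.7835,0],"yaw": 17.3},{"dp": [0.3345,-0.7835,0],"yaw": 17.3},{"dp": [0.3345,-0.7835,0],"yaw": 17.3},{"dp": [0.3345,-0.7835,0],"yaw": 17.3},{"dp": [0.3345,-0.7835,0],"yaw": 17.3},{"dp": [0.3345,-0.7835,0],"yaw": 17.3},{"dp": [0.3345,-0.7835,0],"yaw": 17.3},{"dp": [0.3345,-0.7835,0],"yaw": 17.3},{"dp": [0.3345,-0.7835,0],"yaw": 17.3}]' --grip -1

```text
time_s: 1.77
tcp_pos: [0.5987, -0.1478, 0.2184]
eef_rot: [-180.0, 0.0, -6.5]
contact_force: [1.7, 1.0, 0.5]
gripper_width: 0.0878
gripper_force: 0.0
```

>>> apply_moves --targets '[{"dp": [0,0,0]},{"dp": [0,0,0]},{"dp": [0,0,0]}]'

```text
$.targets[0]: bad value
```

>>> apply_moves --targets '[{"dp": [0,0,0],"yaw": 0},{"dp": [0,0,0],"yaw": 0},{"dp": [0,0,0],"yaw": 0}]'

```text
time_s: 2.02
tcp_pos: [0.5979, -0.146, 0.2179]
eef_rot: [-180.0, 0.1, -6.6]
contact_force: [-0.4, 0.5, -0.9]
gripper_width: 0.0877
gripper_force: 0.0
```

>>> apply_moves --targets '[{"dp": [0.009,-0.0205,0],"yaw": 0},{"dp": [0.009,-0.0205,-0.04],"yaw": 0},{"dp": [0.009,-0.0205,-0.08],"yaw": 0},{"dp": [0.009,-0.0205,-0.105],"yaw": 0},{"dp": [0.009,-0.0205,-0.12],"yaw": 0},{"dp": [0.009,-0.0205,-0.1335],"yaw": 0},{"dp": [0.009,-0.0205,-0.1335],"yaw": 0},{"dp": [0.009,-0.0205,-0.1335],"yaw": 0}]'

```text
time_s: 2.68
tcp_pos: [0.6071, -0.1649, 0.0851]
eef_rot: [180.0, 0.1, -6.4]
contact_force: [0.3, -0.7, 0.4]
gripper_width: 0.0876
gripper_force: 0.0
```

Run:
```python
from h import *
c,W=cap("scene","g1"); im=c["image"][190:310,150:310,::-1]; cv2.imwrite('pics/g1c.png',cv2.resize(im,None,fx=5,fy=5,interpolation=cv2.INTER_CUBIC))
s=get_state();print(s['tcp_pos'],s['contact_force'])
```

```text
[ 0.60788492 -0.16517783  0.0861266 ] [0.73898146 0.95577609 0.82780186]
```

View pics/g1c.png

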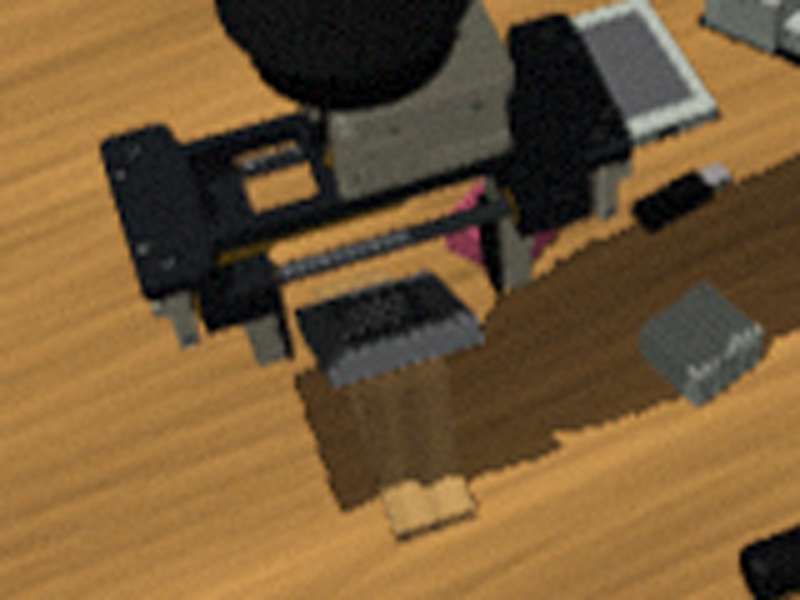

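The fingers straddle the sled at about (260,330) and (510,250), and it looks centred. Closing now.

>>> apply_moves --targets '[{"dp": [0,0,0],"yaw": 0},{"dp": [0,0,0],"yaw": 0},{"dp": [0,0,0],"yaw": 0},{"dp": [0,0,0],"yaw": 0},{"dp": [0,0,0],"yaw": 0},{"dp": [0,0,0],"yaw": 0},{"dp": [0,0,0],"yaw": 0},{"dp": [0,0,0],"yaw": 0}]' --grip 1 --squeeze 25

```text
time_s: 3.4
tcp_pos: [0.6078, -0.1664, 0.0858]
eef_rot: [180.0, -0.1, -6.5]
contact_force: [-0.6, -1.1, 5.3]
gripper_width: 0.0614
gripper_force: 25.0
```

>>> apply_moves --targets '[{"dp": [0,0,0.01],"yaw": 0},{"dp": [0,0,0.025],"yaw": 0},{"dp": [0,0,0.045],"yaw": 0},{"dp": [0,0,0.065],"yaw": 0},{"dp": [0,0.01,0.08],"yaw": 0},{"dp": [-0.005,0.03,0.08],"yaw": 2},{"dp": [-0.01,0.055,0.08],"yaw": 5},{"dp": [-0.015,0.085,0.08],"yaw": 9},{"dp": [-0.02,0.115,0.08],"yaw": 13},{"dp": [-0.026,0.145,0.08],"yaw": 17},{"dp": [-0.032,0.175,0.08],"yaw": 21},{"dp": [-0.038,0.205,0.08],"yaw": 25},{"dp": [-0.044,0.235,0.08],"yaw": 29},{"dp": [-0.05,0.265,0.08],"yaw": 33},{"dp": [-0.056,0.295,0.08],"yaw": 36},{"dp": [-0.06,0.318,0.08],"yaw": 37.2},{"dp": [-0.063,0.33,0.08],"yaw": 37.2},{"dp": [-0.063,0.334,0.08],"yaw": 37.2},{"dp": [-0.063,0.334,0.08],"yaw": 37.2}]'

```text
time_s: 4.98
tcp_pos: [0.5441, 0.1685, 0.165]
eef_rot: [-180.0, 0.0, 30.7]
contact_force: [0.6, -0.5, -2.3]
gripper_width: 0.061
gripper_force: 25.0
```

```bash
cat > tilt.py <<'E'
import sys
from h import *
f=sys.argv[1]
s=get_state();g=s['tcp_pos']-[0,0,.003];print(s['tcp_pos'].round(4),s['contact_force'].round(1),s['moment'].round(2),s['gripper_width'])
e=np.array([.860,.5105,0]);fv=np.array([-.5105,.86,0]);o=np.array([.5334,.1611,0])
print("grasp in dock",((g-o)@e*1000).round(1),((g-o)@fv*1000).round(1),(g[2]*1000).round(1))
for n in sys.argv[2:]:
    c,W=cap(n,f+n)
    P=W[c["range_z"]>0]-o; q=np.c_[P@e,P@fv,P[:,2]]*1000
    gs=(g-o)@e*1000
    for lo in range(-110,100,10):
        b=(q[:,0]>=lo)&(q[:,0]<lo+10)&(q[:,2]>8)&(q[:,2]<g[2]*1000+75)&(abs(q[:,1])<45)
        if b.sum()>3: print(n,lo+5,b.sum(),"z",np.percentile(q[b,2],[10,30,50,70,90]).round(),"y",np.percentile(q[b,1],[2,98]).round())
    im=c["image"]
    if n=="scene": cv2.imwrite(f'pics/{f}c.png',cv2.resize(im[130:250,240:400,::-1],None,fx=5,fy=5,interpolation=cv2.INTER_CUBIC))
E
python3 tilt.py d1 scene
```

```text
[0.5441 0.1685 0.165 ] [ 0.6 -0.5 -2.3] [-0.13 -0.08 -0.  ] 0.06099369689550985
grasp in dock 12.9 0.9 162.0
scene -105 79 z [19. 35. 38. 39. 40.] y [-28.  29.]
scene -95 85 z [17. 34. 38. 39. 40.] y [-28.  25.]
scene -85 73 z [16. 34. 38. 39. 41.] y [-28.  26.]
scene -75 136 z [16. 20. 34. 39. 40.] y [-27.  28.]
scene -65 48 z [15. 18. 19. 19. 20.] y [-20.  21.]
scene -55 52 z [13. 18. 18. 20. 21.] y [-20.  19.]
scene -45 50 z [13. 18. 19. 20. 21.] y [-21.  22.]
scene -35 69 z [15. 18. 19. 21. 92.] y [-20.  20.]
scene -25 61 z [ 14.  18.  19.  20. 117.] y [-28.  22.]
scene -15 97 z [ 16.  19.  21. 122. 128.] y [-33.  19.]
scene -5 91 z [ 16.  19.  21. 132. 140.] y [-33.  19.]
scene 5 96 z [ 16.  19.  22. 147. 191.] y [-45.  37.]
scene 15 96 z [ 17.  19.  20. 155. 185.] y [-44.  22.]
scene 25 117 z [ 17.  20. 164. 184. 221.] y [-44.  41.]
scene 35 102 z [ 17.  19.  21. 184. 193.] y [-31.  26.]
scene 45 145 z [ 17.  20. 197. 199. 201.] y [-31.  31.]
scene 55 106 z [ 18.  36.  38. 195. 197.] y [-30.  29.]
scene 65 68 z [11. 19. 24. 34. 38.] y [-18.  22.]
```

View pics/d1c.png

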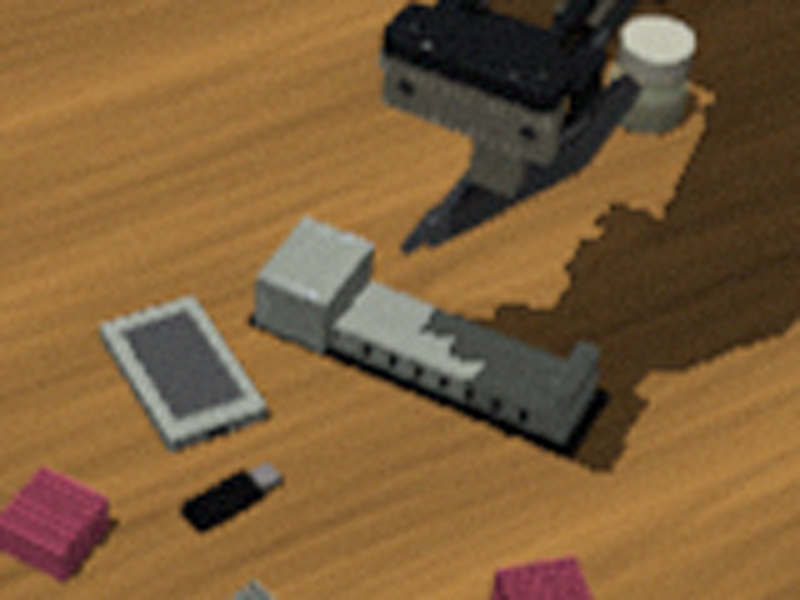

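The sled is held tail-up at about (520,190), tilted 40°, centred over the dock, whose lip is at (315,280). Next I lower the tongue onto the bed and pivot the sled to about 20°.

>>> apply_moves --targets '[{"dp": [0,-0.0005,-0.02],"yaw": 0},{"dp": [0,-0.0005,-0.045],"yaw": 0},{"dp": [0,-0.0005,-0.065],"yaw": 0},{"dp": [0,-0.0005,-0.075],"yaw": 0},{"dp": [-0.001,-0.001,-0.082],"yaw": 0},{"dp": [0.001,0.001,-0.085],"yaw": 0},{"dp": [0.0043,0.0022,-0.088],"yaw": 0},{"dp": [0.0063,0.0033,-0.091],"yaw": 0},{"dp": [0.0083,0.0045,-0.094],"yaw": 0},{"dp": [0.01,0.0055,-0.097],"yaw": 0},{"dp": [0.0116,0.0065,-0.1],"yaw": 0},{"dp": [0.013,0.0074,-0.1035],"yaw": 0},{"dp": [0.0145,0.0082,-0.107],"yaw": 0},{"dp": [0.0145,0.0082,-0.107],"yaw": 0}]'

```text
time_s: 6.2
tcp_pos: [0.5589, 0.1762, 0.0574]
eef_rot: [180.0, 0.0, 30.7]
contact_force: [0.9, -0.2, -1.2]
gripper_width: 0.0612
gripper_force: 25.0
```

```bash
python3 tilt.py d2 scene
```

```text
[0.5589 0.1762 0.0574] [ 0.9 -0.2 -1.2] [ 0.05 -0.04 -0.01] 0.061236157122681906
grasp in dock 29.6 -0.1 54.4
scene -105 78 z [20. 36. 38. 39. 41.] y [-28.  26.]
scene -95 83 z [17. 35. 38. 39. 41.] y [-28.  25.]
scene -85 86 z [16. 34. 38. 39. 40.] y [-28.  26.]
scene -75 127 z [16. 20. 32. 38. 40.] y [-27.  27.]
scene -65 54 z [13. 18. 18. 19. 20.] y [-20.  19.]
scene -55 44 z [15. 19. 21. 23. 25.] y [-20.  18.]
scene -45 38 z [11. 18. 25. 27. 28.] y [-20.   7.]
scene -35 40 z [11. 18. 29. 30. 32.] y [-20.   3.]
scene -25 35 z [13. 35. 41. 43. 45.] y [-34.  -6.]
scene -15 44 z [13. 37. 44. 46. 48.] y [-34. -12.]
scene -5 49 z [14. 20. 43. 49. 51.] y [-33. -13.]
scene 5 48 z [12. 19. 43. 52. 54.] y [-33. -10.]
scene 15 44 z [13. 18. 20. 49. 57.] y [-34.  -6.]
scene 25 47 z [ 12.  17.  20.  70. 107.] y [-45.  33.]
scene 35 39 z [14. 18. 19. 20. 80.] y [-45.  31.]
scene 45 66 z [ 14.  18.  21.  69. 106.] y [-44.  42.]
scene 55 97 z [18. 36. 70. 72. 74.] y [-32.  29.]
scene 65 130 z [15. 31. 74. 76. 78.] y [-32.  31.]
scene 75 79 z [70. 73. 75. 77. 79.] y [-32.  28.]
```

>>> apply_moves --targets '[{"dp": [-0.0043,-0.0026,0.0005],"yaw": 0},{"dp": [-0.0086,-0.0051,0.0005],"yaw": 0},{"dp": [-0.0129,-0.0077,0.0005],"yaw": 0},{"dp": [-0.0172,-0.0102,0.0005],"yaw": 0},{"dp": [-0.0215,-0.0128,0.0005],"yaw": 0},{"dp": [-0.0258,-0.0153,0],"yaw": 0},{"dp": [-0.0301,-0.0179,0],"yaw": 0},{"dp": [-0.0335,-0.0199,0],"yaw": 0},{"dp": [-0.037,-0.022,-0.0005],"yaw": 0},{"dp": [-0.037,-0.022,-0.0005],"yaw": 0},{"dp": [-0.037,-0.022,-0.0005],"yaw": 0}]'

```text
time_s: 7.17
tcp_pos: [0.5237, 0.1552, 0.0589]
eef_rot: [180.0, -0.3, 30.7]
contact_force: [4.6, 2.2, 2.4]
gripper_width: 0.0609
gripper_force: 25.0
```

```bash
python3 tilt.py d3 scene|grep -v "\-[189].5 "
```

```text
[0.5237 0.1552 0.0589] [4.6 2.2 2.4] [ 0.92 -1.9  -0.01] 0.0609443692199781
grasp in dock -11.4 -0.1 55.9
scene -95 67 z [13. 30. 38. 39. 40.] y [-28.  12.]
scene -85 53 z [16. 27. 37. 39. 41.] y [-27.  -4.]
scene -75 58 z [15. 24. 36. 38. 39.] y [-28.  -2.]
scene -65 37 z [12. 18. 41. 43. 44.] y [-33.  -8.]
scene -55 42 z [15. 37. 44. 47. 48.] y [-34. -11.]
scene -45 50 z [15. 19. 43. 50. 52.] y [-34. -12.]
scene -35 47 z [16. 19. 47. 53. 56.] y [-33.  -8.]
scene -25 40 z [12. 17. 19. 29. 56.] y [-34.   9.]
scene -15 39 z [13. 18. 19. 20. 74.] y [-45.  30.]
scene -5 59 z [ 15.  18.  20.  75. 108.] y [-45.  34.]
scene 5 97 z [16. 20. 60. 72. 82.] y [-43.  40.]
scene 15 123 z [17. 20. 73. 74. 76.] y [-33.  29.]
scene 25 126 z [17. 19. 76. 78. 80.] y [-32.  28.]
scene 35 129 z [17. 19. 71. 77. 80.] y [-32.  30.]
scene 45 46 z [11. 17. 18. 19. 20.] y [-19.  23.]
scene 55 63 z [17. 27. 36. 37. 38.] y [-19.  19.]
scene 65 65 z [13. 19. 23. 33. 37.] y [-19.  21.]
```

View pics/d3c.png

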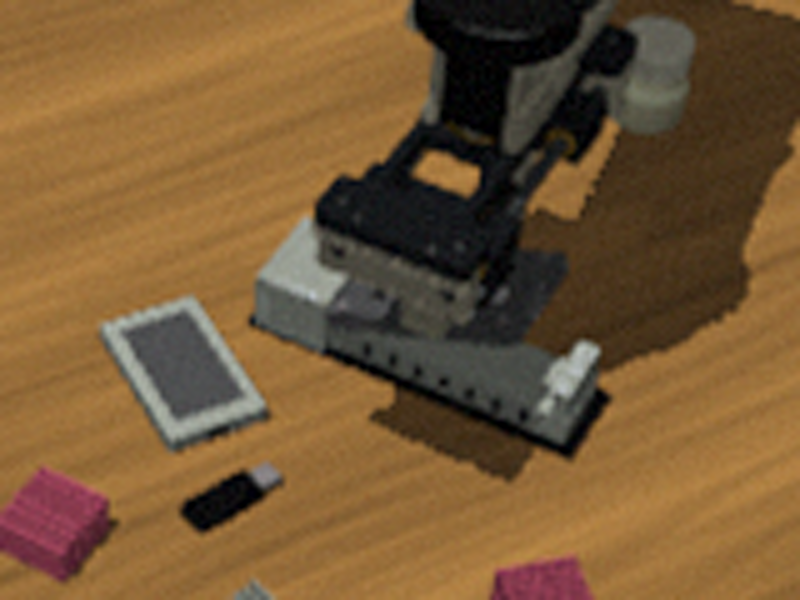

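The tongue is now under the lip at (340,300), the tail is up at (550,270), and about 5 N of spring force reads back. I swing the tail down while holding it back.

>>> apply_moves --targets '[{"dp": [-0.0026,-0.0015,0],"yaw": 0},{"dp": [-0.0017,-0.001,-0.003],"yaw": 0},{"dp": [0,0,-0.0065],"yaw": 0},{"dp": [0.0008,0.0005,-0.01],"yaw": 0},{"dp": [0.0017,0.001,-0.0136],"yaw": 0},{"dp": [0.0023,0.0014,-0.017],"yaw": 0},{"dp": [0.003,0.0018,-0.021],"yaw": 0},{"dp": [0.003,0.0018,-0.024],"yaw": 0}]'

```text
time_s: 7.88
tcp_pos: [0.5266, 0.157, 0.0345]
eef_rot: [180.0, -0.2, 30.7]
contact_force: [-0.2, -0.9, 0.9]
gripper_width: 0.0538
gripper_force: 0.6
```

```bash
python3 tilt.py d4 scene|grep -E "grasp|\[|scene (5|-5|15|25|35|45|55) "
```

```text
[0.5266 0.157  0.0345] [-0.2 -0.9  0.9] [-0.26 -0.22 -0.01] 0.05383088808461146
grasp in dock -8.0 -0.1 31.5
scene -105 78 z [20. 35. 38. 40. 41.] y [-28.  25.]
scene -95 75 z [13. 31. 38. 39. 41.] y [-28.  25.]
scene -85 45 z [13. 25. 34. 39. 40.] y [-28.  -9.]
scene -75 43 z [11. 16. 23. 29. 37.] y [-29. -14.]
scene -65 18 z [ 9. 16. 17. 18. 24.] y [-23. -12.]
scene -55 13 z [ 8. 25. 32. 35. 36.] y [-31. -17.]
scene -45 21 z [10. 29. 32. 35. 36.] y [-32. -18.]
scene -35 24 z [10. 26. 31. 34. 39.] y [-33. -17.]
scene -25 18 z [14. 29. 31. 35. 40.] y [-32. -19.]
scene -15 24 z [10. 15. 38. 54. 86.] y [-44.  30.]
scene -5 25 z [10. 15. 45. 51. 57.] y [-44.  29.]
scene 5 55 z [17. 39. 45. 81. 93.] y [-43.  39.]
scene 15 79 z [28. 40. 42. 42. 43.] y [-30.  32.]
scene 25 95 z [17. 41. 43. 44. 45.] y [-30.  32.]
scene 35 91 z [19. 42. 43. 44. 46.] y [-30.  33.]
scene 45 99 z [18. 42. 44. 45. 46.] y [-29.  33.]
scene 55 88 z [18. 35. 36. 37. 41.] y [-27.  31.]
scene 65 70 z [12. 19. 23. 32. 37.] y [-19.  21.]
```

Run:
```python
from h import *
s=get_state();print(s['gripper_width'],s['gripper_force'],s['time_s'])
c=np.load('/tmp/d4scene.npz')['im'][160:230,285:365,::-1]
d,W=cap("top","d4t"); t=d["image"][180:250,205:270,::-1]
A=cv2.resize(c,(440,385),interpolation=cv2.INTER_CUBIC);B=cv2.resize(t,(357,385),interpolation=cv2.INTER_CUBIC)
cv2.imwrite('pics/d4m.png',np.hstack([A,B]))
```

```text
0.048666357442365964 0.9412201907252893 7.9333
```

View pics/d4m.png

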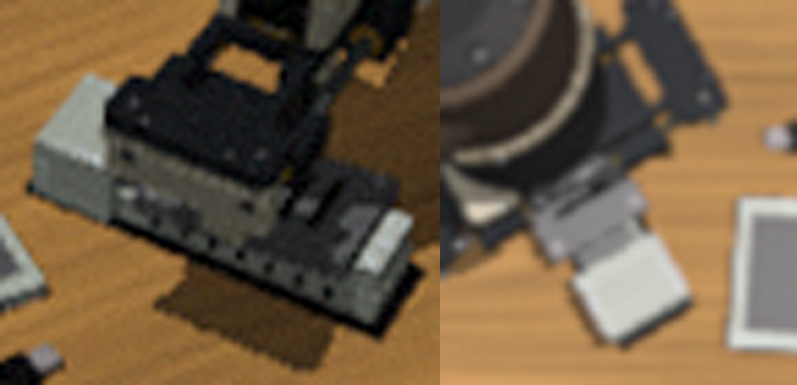

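The left view shows the sled nearly flat with its tail at (380,230), just above the hook. The fingers have lost the sides and are closing freely, so I open at once and look.

>>> apply_moves --targets '[{"dp": [0,0,0],"yaw": 0},{"dp": [0,0,0],"yaw": 0},{"dp": [0,0,0],"yaw": 0},{"dp": [0,0,0],"yaw": 0},{"dp": [0,0,0],"yaw": 0}]' --grip -1

```text
time_s: 8.4
tcp_pos: [0.5247, 0.1557, 0.0336]
eef_rot: [-180.0, 0.0, 30.7]
contact_force: [0.5, 0.3, -0.8]
gripper_width: 0.0714
gripper_force: 0.0
```

```bash
python3 tilt.py d5 scene top
```

```text
[0.5247 0.1557 0.0336] [ 0.5  0.3 -0.8] [-0.07 -0.07  0.04] 0.07139151423081948
grasp in dock -10.2 -0.2 30.6
scene -105 82 z [17. 35. 38. 39. 40.] y [-28.  26.]
scene -95 64 z [18. 28. 37. 39. 40.] y [-28.  18.]
scene -85 40 z [15. 24. 34. 38. 40.] y [-28. -11.]
scene -75 37 z [11. 17. 22. 28. 36.] y [-27. -15.]
scene -65 19 z [ 9. 15. 18. 22. 26.] y [-26. -14.]
scene -55 12 z [26. 28. 31. 34. 35.] y [-32. -22.]
scene -45 20 z [21. 27. 32. 34. 36.] y [-33. -19.]
scene -35 21 z [10. 27. 30. 35. 37.] y [-31. -18.]
scene -5 22 z [10. 30. 63. 70. 77.] y [-27.  37.]
scene 5 54 z [16. 36. 40. 52. 89.] y [-42.  44.]
scene 15 90 z [16. 39. 41. 42. 43.] y [-30.  32.]
scene 25 91 z [16. 40. 42. 42. 44.] y [-30.  34.]
scene 35 93 z [18. 41. 42. 43. 45.] y [-30.  31.]
scene 45 104 z [17. 41. 43. 44. 45.] y [-30.  34.]
scene 55 88 z [18. 34. 36. 38. 41.] y [-25.  28.]
scene 65 70 z [10. 19. 22. 31. 37.] y [-19.  21.]
top -105 55 z [38. 40. 41. 42. 43.] y [-27.  24.]
top -95 54 z [37. 40. 41. 42. 44.] y [-26.  25.]
top -85 52 z [38. 40. 41. 41. 43.] y [-27.  24.]
top -75 41 z [28. 38. 41. 42. 44.] y [-26.  24.]
top -65 44 z [22. 27. 29. 30. 32.] y [-19.  20.]
top -55 65 z [34. 35. 36. 37. 39.] y [-31.  31.]
top -45 65 z [34. 36. 38. 39. 41.] y [-31.  31.]
top -35 63 z [36. 38. 39. 40. 41.] y [-29.  32.]
top -25 16 z [36. 38. 39. 41. 42.] y [-38.  29.]
top -15 9 z [38. 39. 42. 71. 91.] y [-42.  27.]
```

>>> apply_moves --targets '[{"dp": [0,0,0],"yaw": 0},{"dp": [0.005,0.003,0.001],"yaw": 0},{"dp": [0.0125,0.0073,0.003],"yaw": 0},{"dp": [0.02,0.0118,0.003],"yaw": 0},{"dp": [0.02,0.0118,0.003],"yaw": 0},{"dp": [0.02,0.0118,0.003],"yaw": 0}]'

```text
time_s: 9.0
tcp_pos: [0.5455, 0.168, 0.0364]
eef_rot: [-180.0, 0.0, 30.7]
contact_force: [-0.7, -0.5, -0.2]
gripper_width: 0.0875
gripper_force: 0.0
```

>>> apply_moves --targets '[{"dp": [0,0,0],"yaw": 0},{"dp": [0,0,0],"yaw": 0},{"dp": [0,0,0],"yaw": 0},{"dp": [0,0,0],"yaw": 0},{"dp": [0,0,0],"yaw": 0},{"dp": [0,0,0],"yaw": 0},{"dp": [0,0,0],"yaw": 0}]' --grip 1 --squeeze 40

```text
time_s: 9.58
tcp_pos: [0.5449, 0.1676, 0.0367]
eef_rot: [-180.0, -0.0, 30.7]
contact_force: [0.1, -0.1, -0.5]
gripper_width: 0.0462
gripper_force: 0.0
```

```bash
python3 tilt.py d6 top
```

```text
[0.5449 0.1676 0.0367] [ 0.1 -0.1 -0.5] [-0.09 -0.06 -0.  ] 0.046193044052125334
grasp in dock 13.2 -0.2 33.7
top -105 54 z [37. 39. 41. 42. 44.] y [-27.  24.]
top -95 55 z [38. 40. 41. 42. 44.] y [-26.  25.]
top -85 51 z [38. 39. 41. 42. 43.] y [-27.  24.]
top -75 41 z [29. 38. 40. 42. 44.] y [-26.  24.]
top -65 44 z [20. 26. 28. 30. 32.] y [-20.  20.]
top -55 68 z [32. 36. 37. 38. 40.] y [-30.  31.]
top -45 62 z [35. 36. 38. 39. 40.] y [-31.  31.]
top -35 66 z [36. 37. 39. 40. 42.] y [-29.  31.]
top -25 62 z [37. 38. 39. 41. 43.] y [-31.  30.]
top -15 59 z [37. 39. 40. 41. 43.] y [-29.  32.]
top -5 45 z [39. 40. 41. 42. 44.] y [-27.  28.]
top 5 9 z [43. 43. 43. 53. 64.] y [-25.  27.]
```

Run:
```python
from h import *
s=get_state();print(s['gripper_width'],s['gripper_force'],s['time_s'],s['tcp_pos'])
c,W=cap("scene","d7")
e=np.array([.860,.5105,0]);fv=np.array([-.5105,.86,0]);o=np.array([.5334,.1611,0])
P=W-o;q=np.dstack([P@e,P@fv,P[...,2]])*1000
im=c["image"]
k=(c["range_z"]>0)&(abs(q[...,0]-13)<14)&(q[...,1]<40)&(q[...,1]>-70)&(q[...,2]>6)&(q[...,2]<110)
v,u=np.nonzero(k)
for vv in range(v.min(),v.max()+1):
    us=u[v==vv]
    print(vv,us.min(),us.max(),[tuple(q[vv,x].round().astype(int))+(int(im[vv,x].mean()),) for x in us[::5]])
```

```text
0.04272510061707814 0.0 9.6333 [0.54490557 0.16763784 0.03670924]
175 343 345 [(np.int64(6), np.int64(26), np.int64(92), 58)]
176 343 345 [(np.int64(7), np.int64(26), np.int64(89), 28)]
177 343 352 [(np.int64(7), np.int64(25), np.int64(86), 3)]
178 344 350 [(np.int64(11), np.int64(24), np.int64(86), 18)]
179 349 350 [(np.int64(25), np.int64(22), np.int64(91), 27)]
180 349 350 [(np.int64(25), np.int64(21), np.int64(88), 23)]Traceback (most recent call last):
  File "<stdin>", line 11, in <module>
    return umr_minimum(a, axis, None, out, keepdims, initial, where)
ValueError: zero-size array to reduction operation minimum which has no identity
```

Run:
```python
from h import *
D=np.load('/tmp/d7.npz');W=D['W'];im=D['im']
e=np.array([.860,.5105,0]);fv=np.array([-.5105,.86,0]);o=np.array([.5334,.1611,0])
P=W-o;q=np.dstack([P@e,P@fv,P[...,2]])*1000
for vv in range(172,222,2):
    print(vv,' '.join("%d,%d,%d/%d"%(*q[vv,x],im[vv,x].mean()) for x in range(306,356,4)))
cv2.imwrite('pics/d7c.png',cv2.resize(im[150:225,280:380,::-1],None,fx=8,fy=8,interpolation=cv2.INTER_CUBIC))
```

```text
172 -122,79,-1/118 -112,85,-1/123 -102,90,0/122 -92,96,-1/111 -82,101,0/110 -17,-28,133/15 -2,-43,152/11 0,-22,137/93 9,-23,142/85 19,-22,146/9 28,-22,151/12 37,-19,153/8 32,25,115/42
174 -117,69,1/122 -108,77,-1/125 -97,81,0/110 -88,88,0/110 -79,94,0/57 -6,-54,153/23 -2,-41,144/17 -51,115,-3/78 -40,119,-1/111 -30,125,-1/67 29,-22,145/14 39,-22,150/18 -1,142,0/89
176 -95,26,38/164 -103,68,0/140 -93,73,1/116 -85,83,-2/66 -19,-46,134/23 -4,-60,153/21 -4,-34,131/11 4,-31,133/24 11,-25,132/36 -27,118,-1/66 34,-34,151/22 41,-26,148/28 42,0,127/24
178 -92,20,37/156 -82,22,40/173 -90,68,0/96 -16,-76,153/23 -9,-69,151/20 -2,-63,150/11 -1,-41,132/24 6,-35,131/24 14,-30,131/26 23,-28,134/19 37,-40,151/27 26,23,94/57 45,-5,126/27
180 -88,11,38/149 -78,15,40/162 -21,-85,151/20 -13,-81,152/36 -6,-76,152/27 1,-71,151/24 9,-67,152/19 10,-43,133/23 18,-39,134/23 25,-32,132/25 40,-48,152/16 26,25,85/32 47,-9,124/33
182 -84,5,39/156 -75,10,39/162 -19,-90,151/25 -9,-89,154/30 -2,-83,154/21 4,-76,151/26 12,-73,152/24 20,-69,154/16 20,-43,132/26 35,-57,151/21 41,-47,146/11 44,-27,131/25 11,113,-2/43
184 
[... 2649 characters left out ...]
9/69 62,-8,18/67
214 -46,-60,-2/111 -37,-54,-3/118 -28,-50,-1/111 -18,-46,0/108 -10,-39,-1/108 -1,-34,-1/42 7,-29,0/45 15,-22,-2/42 25,-19,0/4 35,-16,2/39 46,-18,10/69 55,-16,14/66 65,-13,17/58
216 -42,-67,-1/110 -33,-63,0/107 -24,-56,-1/106 -15,-51,0/103 -7,-46,-1/68 1,-39,-2/45 9,-33,-3/52 19,-29,-1/48 27,-23,-2/44 37,-21,1/1 47,-17,3/37 57,-16,8/69 65,-10,7/26
218 -38,-74,0/105 -29,-69,0/108 -21,-63,0/105 -12,-58,0/102 -3,-53,0/47 4,-47,0/47 13,-42,0/47 21,-34,-3/42 31,-31,0/45 40,-25,0/53 49,-21,0/18 58,-18,3/26 66,-11,0/0
220 -35,-79,0/104 -26,-75,0/103 -18,-69,0/99 -9,-63,-1/106 0,-58,0/75 7,-50,-3/40 16,-48,0/44 24,-40,-3/53 34,-38,0/51 42,-31,-1/48 51,-26,0/44 60,-21,0/27 70,-19,3/24
```

View pics/d7c.png

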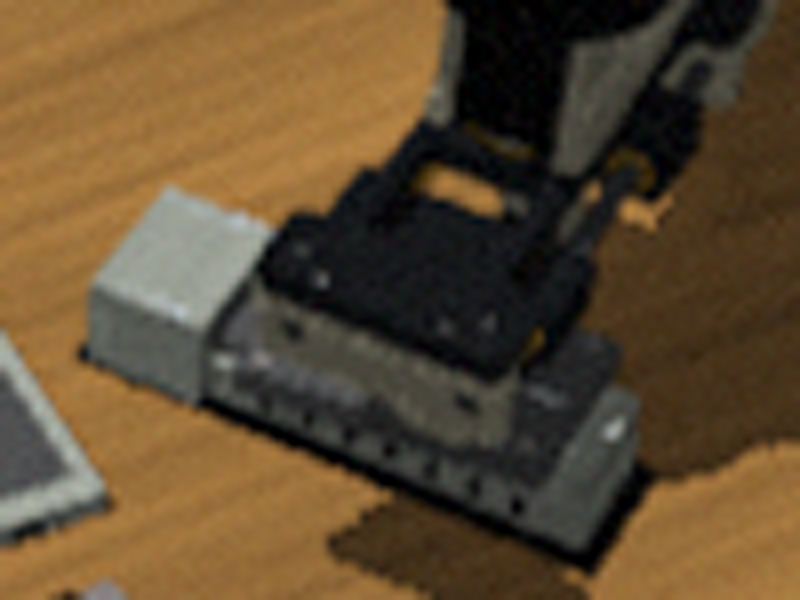

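The fingers look to be above or inside the sled outline around (500,420). I'll compare the gripper geometry against the earlier capture.

Run:
```python
from h import *
def prof(f,tcp,yaw):
    W=np.load(f'/tmp/{f}.npz')['W'];im=np.load(f'/tmp/{f}.npz')['im'].mean(2)
    a=np.radians(yaw);e=np.array([np.cos(a),np.sin(a),0]);v=np.array([-np.sin(a),np.cos(a),0])
    P=W-np.array(tcp);x=P@e*1000;y=P@v*1000;z=P[...,2]*1000
    print(f)
    for z0 in range(120,-60,-8):
        k=(abs(x)<13)&(abs(y)<110)&(z>=z0)&(z<z0+8)
        if k.sum(): 
            h=np.histogram(y[k],bins=np.arange(-110,111,10))[0]; print(z0,h)
prof('g1',[.6079,-.1652,.0861],-6.5)
prof('d1scene',[.5441,.1685,.165],30.7)
prof('d7',[.5449,.1676,.0367],30.7)
```

```text
g1
120 [0 0 0 0 0 0 0 0 0 2 0 0 0 0 0 0 0 0 0 0 0 0]
112 [ 0 26 57 56 31  0  0  0  8 30  0  0  0  0  0  0  5 42 50 49 42  0]
104 [0 0 0 0 0 0 0 0 4 7 0 0 0 0 0 0 0 0 0 0 0 0]
96 [ 0  0  0  0  3 18  7  0  0  4  0  0  0  0  0  0  0  0  0  0  0  0]
88 [ 0  0  0  0  8 14  9  0  0  0  0  0  0  0  0  0  0  0  0  0  0  0]
80 [0 0 0 0 0 0 0 0 0 0 0 0 0 0 0 2 0 0 0 0 0 0]
72 [0 0 0 0 0 0 0 0 0 0 0 0 0 0 0 4 0 0 0 0 0 0]
64 [0 0 0 0 0 0 0 0 0 0 0 0 0 0 0 4 0 0 0 0 0 0]
56 [0 0 0 0 0 0 0 0 0 0 0 0 0 0 0 3 1 0 0 0 0 0]
48 [ 0  0  0  0  0  0  0  0  0  0  0  0  0  0  0 13  4  0  0  0  0  0]
40 [0 0 0 0 0 1 0 0 0 0 0 0 0 0 0 9 7 0 0 0 0 0]
32 [ 0  0  0  0  0 11  8  0  0  0  0  0  0  0  0  8 11  2  0  0  0  0]
24 [ 0  0  0  0  0  8  9  0  0  0  0  0  0  0  0 12 12  1  0  0  0  0]
16 [ 0  0  0  0  0  9 11  0  0  0  0  0  0  0  0  7 10  0  0  0  0  0]
8 [ 0  0  0  0  0  7  7  3  5  6  6  5  6  4  0 11  9  2  0  0  0  0]
0 [0 0 0 0 0 0 1 4 6 5 5 6 4 8 0 3 1 0 0 0 0 0]
-8 [0 0 0 0 0 0 0 4 7 6 5 6 6 5 0 0 0 0 0 0 0 0]
-16 [0 0 0 0 0 0 0 1 0 0 1 0 1 1 0 0 0 0 0 0 0 0]
d1scene
120 [ 0  0  0  0  0  0  0  0 
[... 1762 characters left out ...]
0  0  0  0  0  0  0  0  0]
56 [0 0 0 0 0 0 0 0 0 0 0 0 0 2 0 0 0 0 0 0 0 0]
48 [ 0  0  0  0  0  0  0  0  0  0  0  0  0 11  0  0  0  0  0  0  0  0]
16 [0 0 0 0 0 0 0 3 0 0 0 0 0 0 0 0 0 0 0 0 0 0]
8 [ 0  0  0  0  0  0  0 10  0  0  0  0  0  0  0  0  0  0  0  0  0  0]
0 [0 0 0 0 0 0 0 4 4 0 0 0 1 0 0 0 0 0 0 0 0 0]
-8 [ 0  0  0  0  0  0  0  1 16  0  0  0  0  0  0  0  0  0  0  0  0  0]
-16 [0 0 0 0 0 0 0 0 1 0 0 0 0 0 0 0 0 0 0 0 0 0]
-24 [ 0  0  0  0  0  0  0  0  2 11  0  0  0  0  0  0  0  0  0  0  0  0]
-32 [ 0  0  0  0  0  0  0  0  5 19  0  0  0  0  0  0  0  0  0  0  0  0]
-40 [33 28 27 31 29 26 29 29 32 12  0  0  0  0  0  0  0  0  1  6  4 13]
-48 [2 2 2 2 0 4 1 2 0 0 0 0 0 0 0 0 0 0 0 0 2 0]
```

All captures agree: the visible fingertips end about 5 mm above the reported TCP height, not 22 mm below it. So the fingers only nipped the sled's upper edge, and I need to go about 27 mm lower than the stated geometry says. I open clear of the top, then descend.

>>> apply_moves --targets '[{"dp": [0,0,0.004],"yaw": 0},{"dp": [0,0,0.004],"yaw": 0},{"dp": [0,0,0.004],"yaw": 0},{"dp": [0,0,0.004],"yaw": 0},{"dp": [0,0,0.004],"yaw": 0},{"dp": [0,0,0.004],"yaw": 0},{"dp": [0,0,0.004],"yaw": 0},{"dp": [0,0,0.004],"yaw": 0},{"dp": [0,0,-0.005],"yaw": 0},{"dp": [0,0,-0.014],"yaw": 0},{"dp": [0,0,-0.022],"yaw": 0},{"dp": [0,0,-0.026],"yaw": 0},{"dp": [0,0,-0.026],"yaw": 0}]' --grip -1

```text
time_s: 10.77
tcp_pos: [0.544, 0.167, 0.0089]
eef_rot: [180.0, 0.2, 30.7]
contact_force: [0.6, -0.2, 0.7]
gripper_width: 0.0877
gripper_force: 0.0
```

>>> apply_moves --targets '[{"dp": [0,0,0],"yaw": 0},{"dp": [0,0,0],"yaw": 0},{"dp": [0,0,0],"yaw": 0},{"dp": [0,0,0],"yaw": 0},{"dp": [0,0,0],"yaw": 0},{"dp": [0,0,0],"yaw": 0},{"dp": [0,0,0],"yaw": 0}]' --grip 1 --squeeze 25

```text
time_s: 11.35
tcp_pos: [0.5454, 0.1682, 0.011]
eef_rot: [-180.0, -0.1, 30.7]
contact_force: [0.4, 2.4, -0.4]
gripper_width: 0.0638
gripper_force: 25.0
```

>>> apply_moves --targets '[{"dp": [-0.002,-0.0012,0],"yaw": 0},{"dp": [-0.004,-0.0024,0],"yaw": 0},{"dp": [-0.006,-0.0036,0],"yaw": 0},{"dp": [-0.006,-0.0036,0],"yaw": 0},{"dp": [-0.006,-0.0036,-0.003],"yaw": 0},{"dp": [-0.006,-0.0036,-0.006],"yaw": 0},{"dp": [-0.006,-0.0036,-0.009],"yaw": 0},{"dp": [-0.006,-0.0036,-0.011],"yaw": 0},{"dp": [-0.006,-0.0036,-0.012],"yaw": 0}]'

```text
time_s: 12.1
tcp_pos: [0.5414, 0.1659, 0.001]
eef_rot: [180.0, -0.3, 30.8]
contact_force: [-4.5, 5.1, 24.6]
gripper_width: 0.0637
gripper_force: 25.0
```

```bash
python3 tilt.py d8 scene|grep -E "grasp|\[0|scene (-45|5|-5|15|25|35|45|55) "
```

```text
[0.5414 0.1659 0.001 ] [-4.5  5.1 24.6] [ 1.5   1.57 -0.03] 0.06372649556240638
grasp in dock 9.3 0.0 -2.0
scene 5 6 z [37. 42. 44. 46. 47.] y [30. 35.]
scene 15 8 z [27. 32. 34. 38. 40.] y [-34.  36.]
scene 25 14 z [24. 46. 50. 54. 57.] y [-43.  44.]
scene 35 43 z [28. 30. 30. 31. 33.] y [-33.  31.]
scene 45 88 z [18. 25. 29. 31. 32.] y [-33.  29.]
scene 55 62 z [14. 23. 36. 37. 38.] y [-19.  20.]
```

>>> apply_moves --targets '[{"dp": [0.001,0.0006,0.001],"yaw": 0},{"dp": [0.003,0.0018,0.0015],"yaw": 0},{"dp": [0.005,0.003,0.0015],"yaw": 0},{"dp": [0.007,0.0042,0.0015],"yaw": 0},{"dp": [0.008,0.0048,0.0015],"yaw": 0},{"dp": [0.008,0.0048,0.0015],"yaw": 0}]'

```text
time_s: 12.65
tcp_pos: [0.5461, 0.168, 0.0011]
eef_rot: [180.0, 0.1, 30.7]
contact_force: [-6.9, -0.1, 17.7]
gripper_width: 0.0638
gripper_force: 25.0
```

```bash
python3 tilt.py d9 scene|grep -E "grasp|\[0|scene (-45|5|-5|15|25|35|45|55) "
```

```text
[0.5461 0.168  0.0011] [-6.9 -0.1 17.7] [-0.12  1.99 -0.23] 0.06383813296342528
grasp in dock 14.4 -0.5 -1.9
scene -45 8 z [27. 29. 31. 32. 32.] y [-26.  31.]
scene 5 8 z [30. 32. 36. 39. 48.] y [29. 34.]
scene 25 20 z [29. 38. 45. 49. 56.] y [-40.  43.]
scene 35 5 z [30. 31. 31. 31. 32.] y [-23.  31.]
scene 45 70 z [28. 30. 31. 31. 32.] y [-33.  29.]
scene 55 77 z [14. 27. 35. 36. 38.] y [-31.  21.]
```

>>> apply_moves --targets '[{"dp": [-0.001,-0.0006,0.0015],"yaw": 0},{"dp": [-0.001,-0.0006,0.0015],"yaw": 0},{"dp": [-0.001,-0.0006,0.0015],"yaw": 0},{"dp": [-0.001,-0.0006,0.0015],"yaw": 0},{"dp": [-0.001,-0.0006,0.0015],"yaw": 0},{"dp": [-0.001,-0.0006,0.0015],"yaw": 0},{"dp": [0,0,0.02],"yaw": 0},{"dp": [0,0,0.045],"yaw": 0},{"dp": [0,0,0.08],"yaw": 0},{"dp": [0,0,0.12],"yaw": 0},{"dp": [-0.03,-0.06,0.13],"yaw": 0},{"dp": [-0.06,-0.1,0.13],"yaw": 0},{"dp": [-0.06,-0.1,0.13],"yaw": 0}]' --grip -1

```text
time_s: 13.78
tcp_pos: [0.4856, 0.0675, 0.1307]
eef_rot: [-180.0, -0.0, 30.7]
contact_force: [-0.4, -1.1, -0.3]
gripper_width: 0.0878
gripper_force: 0.0
```

```bash
python3 tilt.py e1 scene top|grep -vE " (-105|-95|-85|65) "
python3 - <<'E'
from h import *
for nm in("e1scene","e1top"):
    D=np.load(f'/tmp/{nm}.npz');W=D['W']
    for lab,cx,cy,zl,zh in(("drive",.4636,.0278,.007,.02),("sink",.6377,-.028,.007,.035),("stick",.5497,.008,.006,.016)):
        k=(D['z']>0)&(abs(W[...,0]-cx)<.06)&(abs(W[...,1]-cy)<.06)&(W[...,2]>zl)&(W[...,2]<zh)
        n,L,st,ce=cv2.connectedComponentsWithStats(k.astype(np.uint8))
        i=min([j for j in range(1,n) if st[j,4]>40],key=lambda j:np.hypot(*(np.median(W[L==j][:,:2],0)-[cx,cy])),default=0)
        if i: print(nm,lab,cv2.minAreaRect((W[L==i][:,:2]*1000).astype(np.float32)))
E
```

```text
[0.4856 0.0675 0.1307] [-0.4 -1.1 -0.3] [-0.16  0.06 -0.07] 0.0878286981553449
grasp in dock -88.8 -56.1 127.7
scene -75 193 z [ 20.  31.  39. 146. 171.] y [-27.  26.]
scene -65 50 z [16. 21. 23. 25. 26.] y [-21.  18.]
scene -55 37 z [22. 24. 26. 30. 31.] y [-31.  28.]
scene -45 76 z [26. 29. 31. 31. 33.] y [-32.  30.]
scene -35 76 z [27. 29. 30. 32. 32.] y [-32.  31.]
scene -25 77 z [28. 30. 30. 31. 33.] y [-33.  31.]
scene -15 81 z [28. 30. 31. 32. 32.] y [-33.  30.]
scene -5 79 z [27. 30. 31. 31. 33.] y [-33.  29.]
scene 5 82 z [28. 30. 31. 32. 33.] y [-33.  30.]
scene 15 79 z [27. 30. 31. 31. 32.] y [-33.  29.]
scene 25 78 z [27. 30. 31. 31. 32.] y [-33.  29.]
scene 35 85 z [28. 30. 31. 32. 33.] y [-32.  29.]
scene 45 81 z [26. 30. 31. 32. 33.] y [-32.  28.]
scene 55 79 z [19. 29. 34. 37. 38.] y [-32.  28.]
e1scene drive ((464.87347412109375, 29.128498077392578), (56.430110931396484, 93.82804870605469), 88.02493286132812)
e1scene sink ((637.0800170898438, -26.342182159423828), (41.63479995727539, 42.64393997192383), 13.631537437438965)
e1scene stick ((549.7054443359375, 12.96441650390625), (17.76528549194336, 52.50847625732422), 9.194284439086914)
e1top drive ((460.80084228515625, 26.409786224365234), (55.7674674987793, 86.23602294921875), 87.04238891601562)
e1top sink ((634.0908203125, -27.68404769897461), (41.03834533691406, 43.87540054321289), 12.133224487304688)
```

The sled lies flat (top at 31 mm), hard against the catch wall, y within 1–2 mm. Next, the drive.

>>> apply_moves --targets '[{"dp": [-0.022,-0.0395,0],"yaw": -6},{"dp": [-0.022,-0.0395,0],"yaw": -12},{"dp": [-0.022,-0.0395,0],"yaw": -18},{"dp": [-0.022,-0.0395,-0.02],"yaw": -24},{"dp": [-0.022,-0.0395,-0.04],"yaw": -30},{"dp": [-0.022,-0.0395,-0.07],"yaw": -33.2},{"dp": [-0.022,-0.0395,-0.1],"yaw": -33.2},{"dp": [-0.022,-0.0395,-0.118],"yaw": -33.2},{"dp": [-0.022,-0.0395,-0.127],"yaw": -33.2},{"dp": [-0.022,-0.0395,-0.1315],"yaw": -33.2},{"dp": [-0.022,-0.0395,-0.1315],"yaw": -33.2}]'

```text
time_s: 14.8
tcp_pos: [0.4711, 0.0289, 0.0005]
eef_rot: [-180.0, -0.5, -2.5]
contact_force: [20.9, -26.5, 5.9]
gripper_width: 0.0875
gripper_force: 17.1
```

>>> apply_moves --targets '[{"dp": [0,0,0],"yaw": 0},{"dp": [0,0,0],"yaw": 0},{"dp": [0,0,0],"yaw": 0},{"dp": [0,0,0],"yaw": 0},{"dp": [0,0,0],"yaw": 0},{"dp": [0,0,0],"yaw": 0},{"dp": [0,0,0],"yaw": 0},{"dp": [0,0,0],"yaw": 0}]' --grip 1 --squeeze 25

```text
time_s: 15.47
tcp_pos: [0.4646, 0.0294, -0.0015]
eef_rot: [180.0, 0.0, -2.5]
contact_force: [0.3, -0.1, -0.2]
gripper_width: 0.0557
gripper_force: 25.0
```

The open left finger brushed the dock's side, which is fixed; the grip itself looks good. I lift and check how the drive sits.

>>> apply_moves --targets '[{"dp": [0,-0.002,0.005],"yaw": 0},{"dp": [0,-0.005,0.015],"yaw": 0},{"dp": [0,-0.005,0.035],"yaw": 0},{"dp": [0,-0.005,0.06],"yaw": 0},{"dp": [0,-0.005,0.09],"yaw": 0},{"dp": [0,-0.005,0.1],"yaw": 0},{"dp": [0,-0.005,0.1],"yaw": 0}]'

```text
time_s: 16.05
tcp_pos: [0.4668, 0.025, 0.102]
eef_rot: [-179.9, -0.3, -2.5]
contact_force: [0.4, -0.5, -1.6]
gripper_width: 0.0554
gripper_force: 25.0
```

```bash
cat > dr.py <<'E'
import sys
from h import *
s=get_state();t=s['tcp_pos'];a=np.radians(s['eef_rot'][2]);print(t.round(4),s['eef_rot'].round(1),s['gripper_width'],s['gripper_force'])
e=np.array([np.cos(a),np.sin(a),0]);v=np.array([-np.sin(a),np.cos(a),0])
for n in("scene","top"):
    c,W=cap(n,sys.argv[1]+n);P=W-t;q=np.dstack([P@e,P@v,P[...,2]])*1000
    k=(c["range_z"]>0)&(abs(q[...,2]-12)<10)&(abs(q[...,0])<80)&(abs(q[...,1])<29)
    L=cv2.connectedComponents(k.astype(np.uint8))[1]
    Q=q[k]
    print(n,"z by x",[(x,int(((abs(Q[:,0]-x)<6)).sum()),np.median(Q[abs(Q[:,0]-x)<6,2]).round(1)) for x in range(-66,67,12) if (abs(Q[:,0]-x)<6).sum()>3],"x",np.percentile(Q[:,0],[0,.5,1,99,99.5,100]).round(1),"y",np.percentile(Q[:,1],[0,1,99,100]).round(1))
    o=cv2.minAreaRect(Q[:,:2].astype(np.float32));print(o)
E
python3 dr.py f1
```

```text
[0.4668 0.025  0.102 ] [-179.9   -0.3   -2.5] 0.05542331196821299 24.999286830425262
scene z by x [(-42, 11, np.float64(12.0)), (-30, 35, np.float64(12.7)), (-18, 56, np.float64(12.8)), (-6, 67, np.float64(12.5)), (6, 80, np.float64(12.9)), (18, 82, np.float64(12.6)), (30, 84, np.float64(12.9)), (42, 126, np.float64(11.5))] x [-41.6 -40.3 -37.5  46.   46.1  47.1] y [-28.3 -26.4  28.1  28.7]
((2.6686668395996094, 0.17037391662597656), (56.81249237060547, 88.84961700439453), 89.69342803955078)
top z by x [(-42, 76, np.float64(12.3)), (-30, 43, np.float64(12.4))] x [-48.  -48.  -48.  -27.2 -27.1 -26.9] y [-28.9 -28.7  24.4  24.7]
((-38.69740676879883, -2.4024925231933594), (20.945571899414062, 53.489498138427734), 2.8843066692352295)
```

>>> apply_moves --targets '[{"dp": [0.004,0.008,0],"yaw": 2},{"dp": [0.012,0.024,0],"yaw": 6},{"dp": [0.021,0.042,0],"yaw": 11},{"dp": [0.03,0.061,0],"yaw": 16},{"dp": [0.039,0.08,0],"yaw": 21},{"dp": [0.048,0.099,0],"yaw": 26},{"dp": [0.057,0.117,0],"yaw": 30},{"dp": [0.064,0.13,0],"yaw": 33.2},{"dp": [0.067,0.136,0],"yaw": 33.2},{"dp": [0.067,0.136,-0.02],"yaw": 33.2},{"dp": [0.067,0.136,-0.04],"yaw": 33.2},{"dp": [0.067,0.136,-0.055],"yaw": 33.2},{"dp": [0.067,0.136,-0.064],"yaw": 33.2},{"dp": [0.067,0.136,-0.064],"yaw": 33.2},{"dp": [0.067,0.136,-0.064],"yaw": 33.2}]'

```text
time_s: 17.4
tcp_pos: [0.5317, 0.16, 0.0342]
eef_rot: [180.0, 0.1, 30.7]
contact_force: [-0.3, 0.6, -0.0]
gripper_width: 0.0556
gripper_force: 25.0
```

>>> apply_moves --targets '[{"dp": [0.002,0.001,-0.001],"yaw": 0},{"dp": [0.002,0.001,-0.002],"yaw": 0},{"dp": [0.002,0.001,-0.003],"yaw": 0},{"dp": [0.002,0.001,-0.003],"yaw": 0},{"dp": [0.002,0.001,-0.0035],"yaw": 0},{"dp": [0.002,0.001,-0.0035],"yaw": 0}]'

```text
time_s: 17.9
tcp_pos: [0.534, 0.1614, 0.0314]
eef_rot: [-180.0, -0.0, 30.7]
contact_force: [-0.3, 0.2, -1.2]
gripper_width: 0.0554
gripper_force: 25.0
```

>>> apply_moves --targets '[{"dp": [0,0,-0.0005],"yaw": 0},{"dp": [0,0,-0.001],"yaw": 0},{"dp": [0,0,-0.0015],"yaw": 0},{"dp": [0,0,-0.0015],"yaw": 0},{"dp": [0,0,-0.0015],"yaw": 0}]'

```text
time_s: 18.32
tcp_pos: [0.534, 0.1614, 0.0304]
eef_rot: [180.0, -0.0, 30.7]
contact_force: [-2.7, 0.4, 6.6]
gripper_width: 0.0555
gripper_force: 25.0
```

Contact at 6.6 N. I open, lift away and check.

>>> apply_moves --targets '[{"dp": [0,0,0],"yaw": 0},{"dp": [0,0,0],"yaw": 0},{"dp": [0,0,0],"yaw": 0},{"dp": [0,0,0],"yaw": 0},{"dp": [0,0,0],"yaw": 0},{"dp": [0,0,0],"yaw": 0},{"dp": [0,0,0.01],"yaw": 0},{"dp": [0,0,0.035],"yaw": 0},{"dp": [0,0,0.07],"yaw": 0},{"dp": [0,0,0.1],"yaw": 0},{"dp": [0.03,-0.04,0.1],"yaw": -5},{"dp": [0.06,-0.08,0.1],"yaw": -10},{"dp": [0.09,-0.12,0.1],"yaw": -14},{"dp": [0.102,-0.16,0.1],"yaw": -17.7},{"dp": [0.102,-0.187,0.1],"yaw": -17.7},{"dp": [0.102,-0.187,0.1],"yaw": -17.7}]' --grip -1

```text
time_s: 19.65
tcp_pos: [0.6367, -0.0307, 0.13]
eef_rot: [180.0, 0.0, 12.8]
contact_force: [-1.3, 1.5, -0.1]
gripper_width: 0.0877
gripper_force: 0.0
```

```bash
python3 tilt.py k1 scene top|grep -vE " (-105|-95|-85|65) "
python3 - <<'E'
from h import *
e=np.array([.860,.5105,0]);fv=np.array([-.5105,.86,0]);o=np.array([.5334,.1611,0])
for n in("k1scene","k1top"):
    D=np.load(f'/tmp/{n}.npz');W=D['W']-o;q=np.dstack([W@e,W@fv,W[...,2]])*1000
    k=(D['z']>0)&(abs(q[...,2]-44)<4.5)&(abs(q[...,0])<60)&(abs(q[...,1])<40)
    print(n,cv2.minAreaRect(q[k][:,:2].astype(np.float32)),np.median(q[k][:,2]))
E
```

```text
[ 0.6367 -0.0307  0.13  ] [-1.3  1.5 -0.1] [0.08 0.01 0.03] 0.08774529670831392
grasp in dock -9.1 -217.7 127.0
scene -35 4 z [22. 25. 26. 28. 31.] y [-32. -28.]
scene -25 15 z [23. 28. 29. 30. 32.] y [-34. -26.]
scene -15 25 z [22. 26. 29. 31. 35.] y [-34. -26.]
scene -5 46 z [24. 31. 39. 43. 44.] y [-33.  -4.]
scene 5 83 z [30. 37. 42. 43. 44.] y [-33.  26.]
scene 15 88 z [28. 41. 42. 43. 45.] y [-33.  25.]
scene 25 91 z [29. 39. 42. 43. 44.] y [-33.  26.]
scene 35 90 z [29. 39. 42. 43. 44.] y [-33.  23.]
scene 45 109 z [29. 32. 37. 42. 44.] y [-33.  27.]
scene 55 82 z [20. 29. 35. 36. 38.] y [-32.  29.]
top -55 6 z [25. 29. 32. 33. 35.] y [-28. -21.]
top -45 7 z [33. 35. 37. 43. 46.] y [-30. -24.]
top -35 6 z [30. 33. 34. 39. 44.] y [-33. -28.]
top -25 4 z [33. 33. 33. 34. 36.] y [-34. -31.]
k1scene ((18.71511459350586, -1.6417217254638672), (58.88640213012695, 56.68234634399414), 89.00106048583984) 42.93495867304857
k1top ((-39.982872009277344, -27.981264114379883), (1.9281623363494873, 13.476738929748535), 79.38158416748047) 44.70952985832793
```

The drive is flat at 43 mm and about centred. Next, the heat sink.

>>> apply_moves --targets '[{"dp": [-0.0005,0.003,-0.03],"yaw": 0.5},{"dp": [-0.0005,0.003,-0.06],"yaw": 0.5},{"dp": [-0.0005,0.003,-0.09],"yaw": 0.5},{"dp": [-0.0005,0.003,-0.11],"yaw": 0.5},{"dp": [-0.0005,0.003,-0.122],"yaw": 0.5},{"dp": [-0.0005,0.003,-0.128],"yaw": 0.5},{"dp": [-0.0005,0.003,-0.128],"yaw": 0.5}]'

```text
time_s: 20.33
tcp_pos: [0.6351, -0.0221, 0.0011]
eef_rot: [180.0, 0.1, 13.5]
contact_force: [-0.1, -0.1, -0.4]
gripper_width: 0.0878
gripper_force: 0.0
```

>>> apply_moves --targets '[{"dp": [0,0,0],"yaw": 0},{"dp": [0,0,0],"yaw": 0},{"dp": [0,0,0],"yaw": 0},{"dp": [0,0,0],"yaw": 0},{"dp": [0,0,0],"yaw": 0},{"dp": [0,0,0],"yaw": 0},{"dp": [0,0,0],"yaw": 0},{"dp": [0,0,0],"yaw": 0},{"dp": [0,0,0],"yaw": 0},{"dp": [0,0,0],"yaw": 0},{"dp": [0,0,0],"yaw": 0}]' --grip 1 --squeeze 20

```text
time_s: 21.25
tcp_pos: [0.6355, -0.0228, 0.0018]
eef_rot: [180.0, -0.0, 13.5]
contact_force: [-0.1, -0.7, 2.1]
gripper_width: 0.0398
gripper_force: 20.0
```

>>> apply_moves --targets '[{"dp": [0,0,0.01],"yaw": 0},{"dp": [0,0,0.03],"yaw": 0},{"dp": [0,0,0.06],"yaw": 0},{"dp": [-0.005,0.01,0.085],"yaw": 1},{"dp": [-0.016,0.03,0.1],"yaw": 3},{"dp": [-0.03,0.055,0.1],"yaw": 6},{"dp": [-0.046,0.083,0.1],"yaw": 9},{"dp": [-0.061,0.111,0.1],"yaw": 12},{"dp": [-0.076,0.139,0.1],"yaw": 15},{"dp": [-0.09,0.165,0.1],"yaw": 17.2},{"dp": [-0.098,0.18,0.1],"yaw": 17.2},{"dp": [-0.1005,0.184,0.1],"yaw": 17.2},{"dp": [-0.1005,0.184,0.08],"yaw": 17.2},{"dp": [-0.1005,0.184,0.062],"yaw": 17.2},{"dp": [-0.1005,0.184,0.052],"yaw": 17.2},{"dp": [-0.1005,0.184,0.049],"yaw": 17.2},{"dp": [-0.1005,0.184,0.049],"yaw": 17.2},{"dp": [-0.1005,0.184,0.049],"yaw": 17.2}]'

```text
time_s: 22.75
tcp_pos: [0.5355, 0.1612, 0.0512]
eef_rot: [180.0, -0.0, 30.7]
contact_force: [0.1, -0.3, -0.7]
gripper_width: 0.04
gripper_force: 20.0
```

Run:
```python
from h import *
s=get_state();print(s['tcp_pos'],s['contact_force'],s['gripper_width'])
e=np.array([.860,.5105,0]);fv=np.array([-.5105,.86,0]);o=np.array([.5334,.1611,0])
c,W=cap("scene","m1");W=W-o;q=np.dstack([W@e,W@fv,W[...,2]])*1000
ok=c["range_z"]>0
for lab,z0,w in(("drive",43,4),("sinktop",70,5)):
    k=ok&(abs(q[...,2]-z0)<w)&(abs(q[...,0])<60)&(abs(q[...,1])<(30 if w==4 else 19));Q=q[k];print(lab,len(Q),np.percentile(Q,[1,50,99],axis=0).round(1).tolist())
cv2.imwrite('pics/m1c.png',cv2.resize(c["image"][140:225,280:380,::-1],None,fx=7,fy=7,interpolation=cv2.INTER_CUBIC))
```

```text
[0.53547951 0.16116594 0.05117066] [ 0.12218571 -0.33074717 -0.72213392] 0.03999737261931568
drive 274 [[-41.2, -29.2, 39.2], [26.5, -16.7, 42.9], [46.4, 25.6, 46.2]]
sinktop 12 [[17.2, -14.0, 66.3], [20.8, -5.0, 71.2], [23.1, 1.6, 73.7]]
```

View pics/m1c.png

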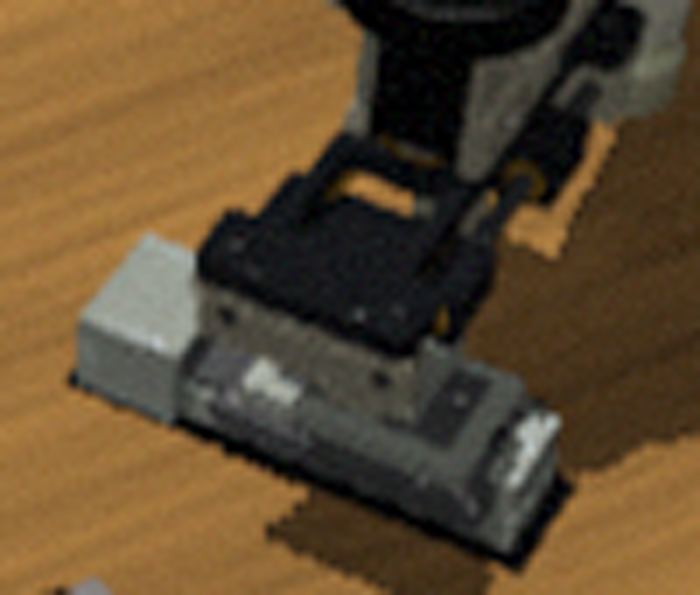

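The stack is aligned, with the sled and drive flat under the gripper (drive edge about (430,470)) and the sink held just above. I lower the last 5 mm.

>>> apply_moves --targets '[{"dp": [-0.001,-0.001,-0.0015],"yaw": 0},{"dp": [-0.001,-0.001,-0.003],"yaw": 0},{"dp": [-0.001,-0.001,-0.004],"yaw": 0},{"dp": [-0.001,-0.001,-0.005],"yaw": 0},{"dp": [-0.001,-0.001,-0.005],"yaw": 0},{"dp": [-0.001,-0.001,-0.005],"yaw": 0}]'

```text
time_s: 23.3
tcp_pos: [0.5341, 0.1604, 0.0458]
eef_rot: [180.0, -0.0, 30.7]
contact_force: [0.4, -0.2, 0.7]
gripper_width: 0.04
gripper_force: 20.0
```

>>> apply_moves --targets '[{"dp": [0,0,-0.0005],"yaw": 0},{"dp": [0,0,-0.001],"yaw": 0},{"dp": [0,0,-0.001],"yaw": 0},{"dp": [0,0,-0.001],"yaw": 0}]'

```text
time_s: 23.63
tcp_pos: [0.5341, 0.1604, 0.0457]
eef_rot: [180.0, -0.0, 30.7]
contact_force: [-3.6, -2.1, 10.2]
gripper_width: 0.04
gripper_force: 20.0
```

Touched down. Releasing.

>>> apply_moves --targets '[{"dp": [0,0,0.0005],"yaw": 0},{"dp": [0,0,0.0005],"yaw": 0},{"dp": [0,0,0.0005],"yaw": 0},{"dp": [0,0,0.0005],"yaw": 0},{"dp": [0,0,0.0005],"yaw": 0},{"dp": [0,0,0.0005],"yaw": 0},{"dp": [0,0,0.0005],"yaw": 0},{"dp": [0,0,0.0005],"yaw": 0},{"dp": [0,0,0.01],"yaw": 0},{"dp": [0,0,0.035],"yaw": 0},{"dp": [0,0,0.07],"yaw": 0},{"dp": [0,0,0.1],"yaw": 0},{"dp": [-0.03,-0.04,0.12],"yaw": 0},{"dp": [-0.05,-0.08,0.12],"yaw": 0},{"dp": [-0.05,-0.12,0.12],"yaw": 0},{"dp": [-0.05,-0.16,0.12],"yaw": 0},{"dp": [-0.05,-0.2,0.12],"yaw": 0},{"dp": [-0.05,-0.2,0.12],"yaw": 0},{"dp": [-0.05,-0.2,0.12],"yaw": 0}]' --grip -1

```text
time_s: 25.22
tcp_pos: [0.4836, -0.0421, 0.1655]
eef_rot: [180.0, -0.0, 30.5]
contact_force: [0.6, -0.3, -0.6]
gripper_width: 0.0877
gripper_force: 0.0
```

Run:
```python
from h import *
e=np.array([.860,.5105,0]);fv=np.array([-.5105,.86,0]);o=np.array([.5334,.1611,0])
for n in("scene","top"):
    c,W=cap(n,"z"+n);W=W-o;q=np.dstack([W@e,W@fv,W[...,2]])*1000;ok=c["range_z"]>0
    for lab,z0 in(("sled",31.5),("drive",43.5),("sink",67.5)):
        k=ok&(abs(q[...,2]-z0)<4)&(q[...,0]>-62)&(q[...,0]<49)&(abs(q[...,1])<40);Q=q[k]
        print(n,lab,len(Q),np.percentile(Q,[1,50,99],axis=0).round(1).tolist())
```

```text
scene sled 175 [[-52.6, -33.8, 27.8], [0.3, -27.6, 31.1], [48.5, 29.8, 34.7]]
scene drive 351 [[-42.6, -29.3, 39.8], [20.2, -10.1, 42.9], [46.2, 26.6, 46.9]]
scene sink 171 [[-18.6, -22.3, 63.6], [1.7, -2.7, 66.1], [21.0, 19.7, 69.5]]Traceback (most recent call last):
  File "<stdin>", line 7, in <module>
    return _quantile_unchecked(
        a, q, axis, out, overwrite_input, method, keepdims, weights)
    return _ureduce(a,
                    func=_quantile_ureduce_func,
    ...<5 lines>...
                    overwrite_input=overwrite_input,
                    method=method)
    r = func(a, **kwargs)
    result = _quantile(arr,
                       quantiles=q,
    ...<2 lines>...
                       out=out,
                       weights=wgt)
    slices_having_nans = np.isnan(arr[-1, ...])
                                  ~~~^^^^^^^^^
IndexError: index -1 is out of bounds for axis 0 with size 0
```

The stack is centred to within about 2 mm, with tops at 31, 43 and 66 mm. The top camera is hidden by the arm. Handing in.

```bash
python3 -c "
from h import *
print(r.close_job())"
```

```text
the job is handed in; nothing more can be done
None
```

The job is handed in; no verdict came back. By the last scene-camera measurement the sled is held in the dock, with the drive and the aluminium heat sink flat on it and centred within about 2 mm; I saw no bystander touched, but did not re-measure them.

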